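Shelve two storage boxes by height in a stepped bench rack

TASK

Shelve the two boxes by height in the plywood step rack: the low clear case with the yellow lid goes in the bottom tier, the tall blue tin in the upper tier, which alone has the headroom for it. Each should stand upright on its tier, end-on and roughly square to the rack, slid in from the front until its back end is well under the board above and close to the back panel; then let go of both.

Things in the scene. Friction and masses are not known exactly. Their poses are not given: they have to be found in the camera images.
- low_tier (a point): Bottom tier of a fixed stepped plywood rack, 230 mm wide, open to its -x (front, robot) side. Point: floor top, mid width, below the front edge of the overhead dark board; x to the back, y across, z up. Floor spans x -100 mm to the back panel at x 70 mm, is 12 mm above the bench; board's underside 50 mm above it (12 mm thick), over x > 0 only; end panels at y +-105 mm, x > 0 only.
- high_tier (a point): Upper tier of the same rack, same axes, 62 mm above and 100 mm behind low_tier; its floor is the top of the lower tier's overhead board. Point: floor top, mid width, below the top board's front edge. Floor spans x -100 mm to the back panel at x 70 mm; top board's underside 90 mm above it (10 mm thick), over x > 0 only; end panels at y +-105 mm, x > 0 only.
- low_case: Loose flat parts case of clear plastic with a yellow lid, 140 mm long (its x) x 50 mm wide (y) x 34 mm high (z), about 110 g, rigid, closed, straight sides, both ends alike. Origin: centre of its underside, z up. It starts upright on the bench to one side of the rack, long axis roughly pointing away from the robot.
- tall_tin: Loose blue tin with bare aluminium lid, 140 mm long (its x) x 50 mm wide (y) x 74 mm high (z), about 140 g, rigid, closed, straight sides, both ends alike. Origin: centre of its underside, z up. It starts upright on the bench at the rack's other side. A cactus pot, socket, vial and pliers lie farther off and are no part of the job.
Things that resemble listed ones, but are neither listed nor needed, are in the scene too. Of the things shaped like the tall_tin, the blue one is meant.

How it is judged (in metres and radians):
At the end, for the whole second after the job is handed in: Low case on the bottom tier, tall tin on the upper tier (underside within 6 mm of its floor), each with its back end within 35 mm of the back panel, centre within 85 mm of mid width, upright within 7 degrees, long axis within 17 degrees of front-to-back (either end first), at rest, released (x of low_case in the frame of low_tier between -0.035 and 0.005 m and y of low_case in the frame of low_tier between -0.085 and 0.085 m and z of low_case in the frame of low_tier between -0.006 and 0.006 m and angle between each of low_case, tall_tin's own z axis and vertical below 0.12 rad and angle between the x axis of low_case and the x axis of low_tier, either way round below 0.3 rad and linear speed of each of low_case, tall_tin below 0.02 m/s and x of tall_tin in the frame of high_tier between -0.035 and 0.005 m and y of tall_tin in the frame of high_tier between -0.085 and 0.085 m and z of tall_tin in the frame of high_tier between -0.006 and 0.006 m and angle between the x axis of tall_tin and the x axis of high_tier, either way round below 0.3 rad); the robot touches nothing.
It also fails if it takes over 67 s, if anything falls off the work surface, if the arm or the gripper's body presses on something with over 40 N, if the wrist force passes 120 N, or if a joint passes its speed limit or range.

ROBOT

A 6-joint arm with a two-finger parallel gripper is mounted at the origin on the work surface. World frame = base frame: x ahead of the robot, y to its left, z up, the work surface at z = 0. Lengths are in m, angles in degrees, forces in N, time in s.
With the tool pointing down it reaches from about 0.25 to 0.775 m from the base axis. Payload 4 kg.
Tool frame: the origin (TCP) lies at the very end of the fingers, on their centre line; the grasp point (between the pads) lies bot.tcp_to_grasp behind it (bot.tcp_to_grasp is the distance from the TCP to the grasp point, in m); z points along the fingers, y is the line along which they close (so a half turn about z gives the same grasp; the last joint's range is limited). The gripper opens to 85 mm and grips with 20 to 120 N. Pads are 22 mm wide; open, the fingers measure 114 mm over their backs; the gripper's body (76 mm by 85 mm) begins 54 mm behind the grasp point. The pads swing forward as they close: fully open they stand 13 mm farther back than shut.
Start: joints at [71.27, 4.996, 78.535, -0, 96.463, -5.907], TCP at [0.122, 0.536, 0.231] pointing down, gripper open.
Joint ranges: [-177.83, 177.83], [-43.37, 116.18], [15.69, 146.23], [-61.86, 241.86], [9.47, 152.12], [-147.06, 147.06]. Speed limits (degrees/s): [159.86, 159.86, 180, 180, 180, 180].

INTERFACE

Orientations are given as [roll, pitch, yaw] about the fixed x, y, z axes, in that order (R = Rz(yaw) Ry(pitch) Rx(roll)).
In Python, from rig import bot gives the robot as it stands. The module is installed in compiled form; this text tells all that it offers. Calls block until the motion is done:
- bot.move_pose(position, orientation): joint-space move of the TCP to a pose.
- bot.move_linear(position, frame=None, rate=0.15, until_force=None): straight line of the TCP; frame=None keeps the orientation; rate is the mean speed in m/s. With until_force (N) it stops when the force on the tool has changed by that much, and returns True; else False.
- bot.goto_joints(angles): joint-space move.
- bot.open_gripper() and bot.close(effort=None): open the fingers fully, or close them until they stop; effort is the grip in N (None keeps the last).
- bot.dwell(seconds).
- bot.inverse_kinematics(position, orientation): joint angles nearest the present ones, or None.
- bot.camera(name): name is "scene" or "top" or "wrist"; returns (picture, depth): 400x640x3 uint8, blue, green, red; 400x640 float32, m along the optical axis (not along the pixel's ray), 0 where there is no reading.
- bot.calibration(name): a dict with "fovy" (degrees; the focal length in pixels is half the picture's height over the tangent of half this angle, whatever the lens; pixels are square), "cx", "cy" (the principal point, pixels), "pose" (4x4, takes a point from camera to world coordinates). Camera axes: x right, y down, z forward; pixel columns grow to the right and rows downward; lengths in m; the calibration is good to about 2 mm. A picture is of the moment at which its call begins: read the wrist's pose just before it. calibration takes no time and is no camera call; for the wrist camera it gives the pose at the moment of the call.
A pose or a line that the arm cannot do raises bot.PlanningError and nothing moves.
- bot.close_job(): hands the job in; it is judged then, once.
Readings, each from a call of its own:
- bot.get_time(): time.
- bot.get_joint_positions(): joint angles.
- bot.get_qvel(): joint speeds.
- bot.get_joint_efforts(): joint torques, N m.
- bot.get_ee_pos(): TCP position.
- bot.get_ee_rot(): TCP orientation.
- bot.get_contact_force(): force on the tool from outside, world axes, zero at the start.
- bot.get_torque(): the same for the moment, N m.
- bot.get_gripper_width(): opening from 0.0 (shut) to 1.0 (fully open).
- bot.get_finger_force(): force on a finger pad.
Only numpy, scipy, OpenCV 4.12 (cv2) and the standard library are available. Lean on these libraries where they do the work, as an engineer would, in place of code of your own. Each camera call takes 0.05 s, during which the arm holds its last target. There are 200 camera calls.

## Working session

There is one attempt and no reset: what is moved stays moved. The work goes in short steps, each a Python script; the robot and the scene stay as the last script left them, time stands still between calls to the robot, and variables do not carry over. Pictures are saved under pics/ and viewed, at most 10 in all, crops included, and the job is handed in when it is done.

```bash
mkdir -p pics
cat > h.py <<'E'
import numpy as np, cv2
from rig import bot
def cam(n):
    c=bot.calibration(n); im,d=bot.camera(n); return im,d,c
def pts(d,c):
    f=200/np.tan(np.radians(c["fovy"]/2)); v,u=np.mgrid[0:400,0:640]
    P=np.stack([(u-c["cx"])/f*d,(v-c["cy"])/f*d,d,np.ones_like(d)],-1)@np.array(c["pose"]).T
    P=P[...,:3].copy(); P[d<=0]=np.nan; return P
E
python3 - <<'E'
from h import *
for n in("top","scene"):
    im,d,c=cam(n); cv2.imwrite(f"pics/{n}0.png",im); np.savez(f"{n}0.npz",im=im,P=pts(d,c)); print(n,c["fovy"],np.round(c["pose"],3).tolist(),(d>0).mean())
print(bot.tcp_to_grasp,bot.get_ee_rot(),bot.get_time())
E
```

```text
top 53.5890953538876 [[-0.023, -0.999, 0.048, 0.48], [-0.999, 0.022, -0.025, -0.124], [0.024, -0.048, -0.999, 1.404], [0.0, 0.0, 0.0, 1.0]] 0.99579296875
scene 53.93821356588748 [[0.425, 0.639, -0.642, 1.255], [0.905, -0.283, 0.317, -0.499], [0.021, -0.715, -0.698, 0.834], [0.0, 0.0, 0.0, 1.0]] 0.99599609375
0.0187 [-1.79885649e+02 -1.11135501e-02  1.67178972e+02] 0.1
```

View pics/top0.png

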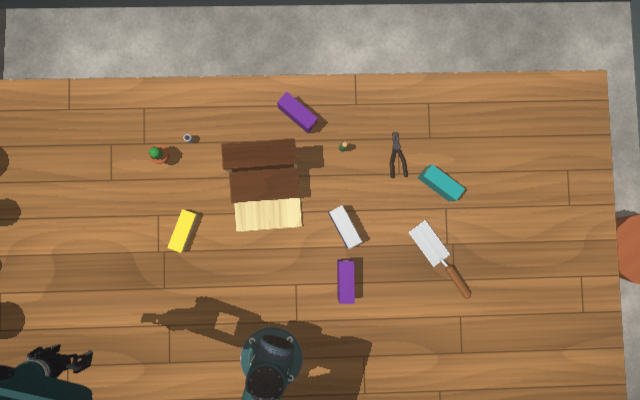

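View pics/scene0.png

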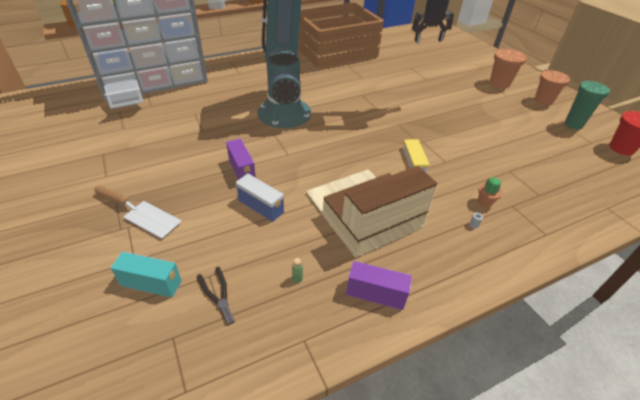

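Top view: yellow case at (182,231), the blue/aluminium tin with its grey lid at (345,227), and the rack at about (265,185) with its bottom-tier floor at (268,215). The scene view confirms that the tin at (260,196) is blue. The purple and teal boxes are decoys.

Run:
```python
from h import *
z=np.load("top0.npz"); im,P=z["im"],z["P"]; hsv=cv2.cvtColor(im,cv2.COLOR_BGR2HSV)
def rect(n,roi,zlo,zhi,extra=None):
    m=np.zeros((400,640),bool); x0,y0,x1,y1=roi; m[y0:y1,x0:x1]=1
    m&=(P[...,2]>zlo)&(P[...,2]<zhi)
    if extra is not None: m&=extra
    k,l,s,_=cv2.connectedComponentsWithStats(m.astype(np.uint8)); m=l==1+np.argmax(s[1:,4])
    q=P[m]; (cx,cy),(w,h),a=cv2.minAreaRect(q[:,:2].astype(np.float32)*1000)
    b=cv2.boxPoints(((cx,cy),(w,h),a)); print(n,m.sum(),"c",np.round([cx,cy]),"wh",round(w),round(h),"ang",round(a,1),"z",np.round(np.median(q[:,2]),4),b.round().tolist())
yel=(hsv[...,0]>20)&(hsv[...,0]<35)&(hsv[...,1]>150)
rect("case",(160,200,205,260),.02,.05,yel)
rect("tin",(320,195,372,256),.06,.09)
rect("low",(225,190,310,240),.006,.03)
rect("high",(220,160,310,210),.06,.09)
rect("top",(215,130,310,175),.15,.19)
w=bot.calibration("wrist")["pose"]; print(np.round(w,3).tolist(), bot.get_ee_pos())
```

```text
case 635 c [449. 295.] wh 52 140 ang 68.2 z 0.0339 [[374.0, 297.0], [504.0, 245.0], [523.0, 293.0], [393.0, 345.0]]
tin 632 c [ 450. -263.] wh 141 50 ang 26.7 z 0.0741 [[375.0, -272.0], [398.0, -317.0], [524.0, -254.0], [502.0, -209.0]]
low 1885 c [497.  -1.] wh 105 233 ang 3.3 z 0.012 [[438.0, 113.0], [452.0, -120.0], [556.0, -114.0], [543.0, 119.0]]
high 2272 c [603.   7.] wh 114 230 ang 3.5 z 0.0741 [[539.0, 118.0], [553.0, -111.0], [667.0, -105.0], [653.0, 125.0]]
top 1904 c [687.  12.] wh 81 230 ang 3.3 z 0.1739 [[639.0, 124.0], [653.0, -106.0], [734.0, -101.0], [721.0, 129.0]]
[[0.222, 0.938, 0.268, 0.053], [0.975, -0.213, -0.064, 0.552], [-0.003, 0.276, -0.961, 0.372], [0.0, 0.0, 0.0, 1.0]] [0.12192614 0.53586022 0.23024927]
```

```bash
cat > job.py <<'E'
from h import *
YAW=3.4; T={"low":np.array([.546,.0035,.012]),"high":np.array([.646,.009,.074])}
def ax(y): return np.array([np.cos(np.radians(y)),np.sin(np.radians(y)),0])
def ori(y): return [180,0,(y+180+180)%360-180]
def shelve(c,yaw,tier,tz,off=.042):
    g=np.array([*c,0])-off*ax(yaw)
    bot.open_gripper()
    bot.move_pose(g+[0,0,tz+.11],ori(yaw))
    bot.move_linear(g+[0,0,tz],rate=.1)
    bot.close(40); print("grip",bot.get_gripper_width(),bot.get_finger_force(),bot.get_time())
    bot.move_linear(g+[0,0,.22],rate=.15)
    t=lambda x,h:T[tier]+(x-off)*ax(YAW)+[0,0,tz+h]
    a=t(-.088,0); a[2]=.24
    bot.move_pose(a,ori(YAW)); print("held",bot.get_gripper_width(),bot.get_contact_force(),bot.get_joint_positions())
    bot.move_linear(t(-.088,.007),rate=.12)
    hit=bot.move_linear(t(-.014,.007),rate=.05,until_force=8); print("insert hit",hit,bot.get_ee_pos(),t(-.014,.007))
    hit=bot.move_linear(t(-.014,-.002),rate=.02,until_force=3); print("down hit",hit,bot.get_ee_pos()[2]-t(0,0)[2],bot.get_time())
E
python3 - <<'E'
from job import *
shelve((.449,.295),-21.8,"low",.004)
im,d,c=cam("scene"); cv2.imwrite("pics/s1.png",cv2.resize(im[120:270,250:500],None,fx=3,fy=3))
E
```

```text
grip 0.5803447285988216 43.783559650182724 3.425
held 0.5826006089969413 [-0.74325247 -0.10220882 -1.50839273] [-8.34803476e+00 -1.24259331e+01  9.40182123e+01  2.83915101e-02
  9.84326425e+01 -1.01759343e+02]
insert hit False [4.89825672e-01 1.69281453e-04 2.29848511e-02] [4.9009857e-01 1.7884308e-04 2.3000000e-02]
down hit True 0.0007124766430061588 10.1917
```

View pics/s1.png

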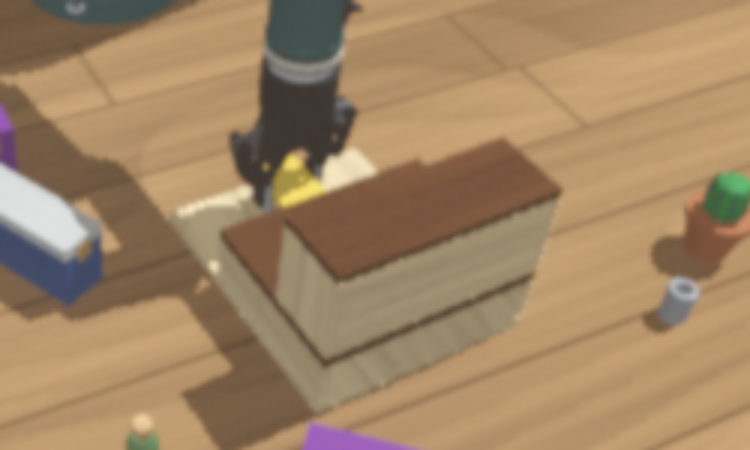

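The picture shows the gripper holding the case at about (295,185) on the bottom tier, with its back end under the board. Next I'll release it, lift and measure.

```bash
cat >> job.py <<'E'
def release(h):
    bot.open_gripper(); p=bot.get_ee_pos(); bot.move_linear([p[0],p[1],p[2]+h],rate=.12)
E
python3 - <<'E'
from job import *
release(.2)
print(bot.get_time(), bot.get_ee_pos())
im,d,c=cam("wrist"); P=pts(d,c); cv2.imwrite("pics/w1.png",im)
hsv=cv2.cvtColor(im,cv2.COLOR_BGR2HSV); m=(hsv[...,0]>20)&(hsv[...,0]<35)&(hsv[...,1]>150)&(P[...,2]>.03)&(P[...,2]<.06)
q=P[m]; r=cv2.minAreaRect(q[:,:2].astype(np.float32)*1000); b=cv2.boxPoints(r)
loc=(b/1000-T["low"][:2])@np.array([ax(3.4)[:2],ax(93.4)[:2]]).T
print(m.sum(),r,loc.round(3).tolist(),np.median(q[:,2]))
E
```

```text
12.5083 [4.88630782e-01 3.65865784e-04 2.14590223e-01]
3552 ((418.746826171875, -98.7940673828125), (366.159423828125, 98.63494110107422), 48.75857162475586) [[-0.297, -0.19], [-0.227, -0.259], [0.031, 0.001], [-0.04, 0.07]] 0.04526966018745901
```

View pics/w1.png

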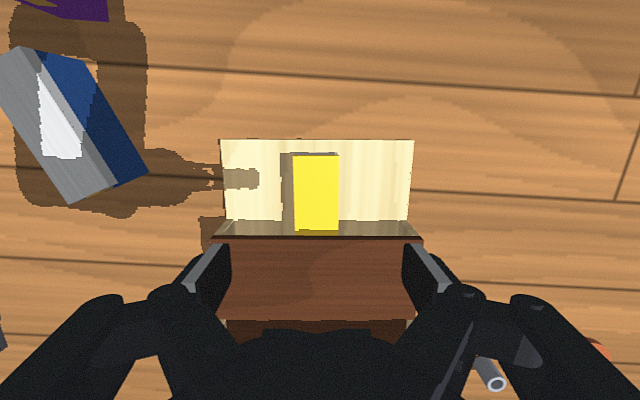

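The wrist view shows the case square on the bottom tier, with its visible lid spanning (292–338, 153–230). My mask picked up stray pixels, so I'll redo it on the largest component and then shelve the tin.

```bash
cat > chk.py <<'E'
from job import *
def chk(m,P,tier):
    k,l,s,_=cv2.connectedComponentsWithStats(m.astype(np.uint8)); m=l==1+np.argmax(s[1:,4])
    b=cv2.boxPoints(cv2.minAreaRect(P[m][:,:2].astype(np.float32)*1000))/1000
    print(tier,m.sum(),((b-T[tier][:2])@np.array([ax(3.4)[:2],ax(93.4)[:2]]).T).round(3).tolist(),np.median(P[m][:,2]))
E
python3 - <<'E'
from chk import *
im,d,c=cam("wrist"); P=pts(d,c)
hsv=cv2.cvtColor(im,cv2.COLOR_BGR2HSV); chk((hsv[...,0]>20)&(hsv[...,0]<35)&(hsv[...,1]>150)&(P[...,2]>.038)&(P[...,2]<.053),P,"low")
shelve((.450,-.263),26.6,"high",.03)
release(.14)
p=bot.get_ee_pos(); bot.move_linear([p[0]-.1,p[1],.32])
im,d,c=cam("wrist"); P=pts(d,c); cv2.imwrite("pics/w2.png",im)
chk((P[...,2]>.138)&(P[...,2]<.158),P,"high")
im,d,c=cam("scene"); cv2.imwrite("pics/s2.png",cv2.resize(im[120:270,250:500],None,fx=3,fy=3))
print(bot.get_time())
E
```

```text
low 3522 [[-0.086, 0.025], [-0.085, -0.025], [0.008, -0.024], [0.008, 0.026]] 0.045258617098834Traceback (most recent call last):
  File "<stdin>", line 4, in <module>
  File "job.py", line 8, in shelve
    bot.move_pose(g+[0,0,tz+.11],ori(yaw))
    ~~~~~~~~~~~~~^^^^^^^^^^^^^^^^^^^^^^^^^
rig.PlanningError: the arm cannot take that pose within its joint ranges
```

The case is well placed, with its centre at x = -15 mm. The tin can't be gripped that way round because of the last joint's range. I'll grip its far end with the tool turned half round and swing it about before inserting.

```bash
sed -i 's/off=.042):/off=.042,flip=False):/; s/^    g=.*/    g=np.array([*c,0])+(off if flip else -off)*ax(yaw); go=ori(yaw+180) if flip else ori(yaw)/; s/tz+.11\],ori(yaw))/tz+.11],go)/; s/\[0,0,.22\]/[0,0,.27]/; s/a\[2\]=.24/a[2]=.27/' job.py
python3 - <<'E'
from chk import *
shelve((.450,-.263),26.6,"high",.03,flip=True)
release(.14)
p=bot.get_ee_pos(); bot.move_linear([p[0]-.1,p[1],.32])
im,d,c=cam("wrist"); P=pts(d,c); cv2.imwrite("pics/w2.png",im)
chk((P[...,2]>.138)&(P[...,2]<.158),P,"high")
hsv=cv2.cvtColor(im,cv2.COLOR_BGR2HSV); chk((hsv[...,0]>20)&(hsv[...,0]<35)&(hsv[...,1]>150)&(P[...,2]>.038)&(P[...,2]<.053),P,"low")
im,d,c=cam("scene"); cv2.imwrite("pics/s2.png",cv2.resize(im[120:270,250:500],None,fx=3,fy=3))
print(bot.get_time())
E
```

```text
grip 0.577162717042291 43.19075971841812 16.6833
held 0.5792430148231901 [ 0.09525718 -0.25413351 -0.75842113] [-6.17372084e+00  4.31185397e-01  7.89524021e+01 -1.13417493e-02
  1.00627283e+02 -9.95321730e+01]
insert hit False [0.58986976 0.0056718  0.11104357] [0.59009857 0.00567884 0.111     ]
down hit True 0.0007064178657493758 23.8833
high 2963 [[-0.085, 0.025], [-0.085, -0.025], [0.013, -0.025], [0.013, 0.025]] 0.14719102777747767
low 2009 [[-0.086, 0.023], [-0.085, -0.026], [0.007, -0.024], [0.006, 0.025]] 0.045337993021737244
26.7417
```

View pics/w2.png

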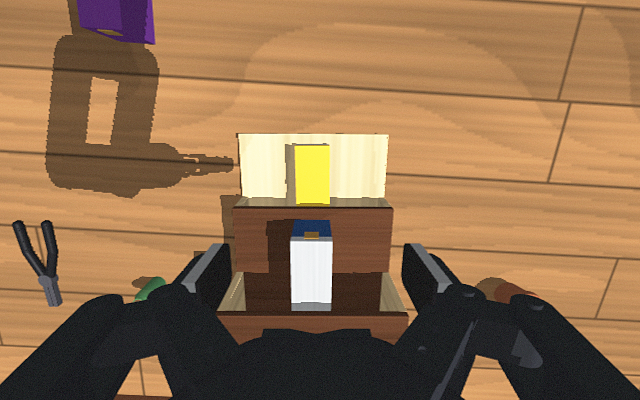

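View pics/s2.png

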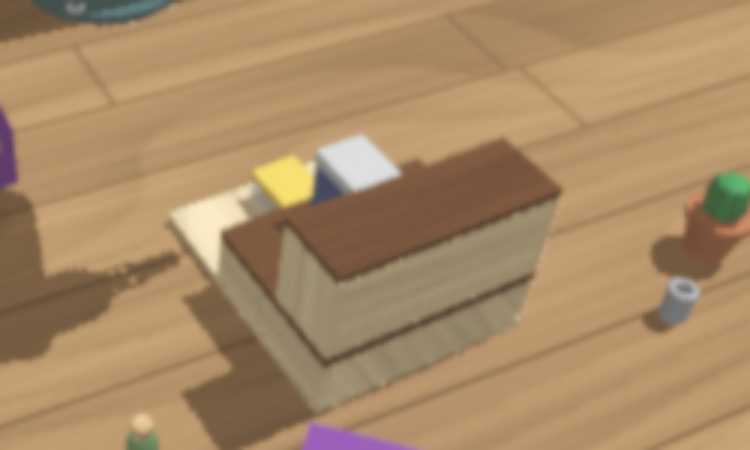

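Both views show the boxes square on their tiers: case lid at (312,175) and tin lid at (312,272) in the wrist view. Both centres are at x ≈ -15 mm, and the gripper is clear.

```bash
python3 -c "
from rig import bot
print(bot.close_job())"
```

```text
the job is handed in; nothing more can be done
None
```

The job is handed in: the low case is on the bottom tier and the tall tin on the upper tier, both released, square to the rack and about 15 mm from the back panel, at about 27 s on the robot's clock; the judge's result was not shown.

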